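# File the cut wax blocks in order

## Robot

A 6-joint arm with a two-finger parallel gripper is mounted at the origin on the work surface. World frame = base frame: x ahead of the robot, y to its left, z up, the work surface at z = 0. Lengths are in m, angles in degrees, forces in N, time in s.
With the tool pointing down it reaches from about 0.25 to 0.725 m from the base axis. Payload 9.7 kg.
Tool frame: the origin (TCP) lies between the finger pads; the fingertips stand 25 mm ahead of it and the grasp point (between the pads) lies 6 mm ahead of it; z points along the fingers, y is the line along which they close (so a half turn about z gives the same grasp; the last joint's range is limited). The gripper opens to 85 mm and grips with 20 to 120 N. Pads are 22 mm wide; open, the fingers measure 114 mm over their backs; the gripper's body (76 mm by 85 mm) begins 54 mm behind the grasp point. The pads swing forward as they close: fully open they stand 13 mm farther back than shut.
Start: joints at [75.573, 4.979, 10.078, 95.1, 0, 90], TCP at [0.137, 0.533, 0.256] pointing down, gripper open.
Joint ranges: [-179.16, 179.16], [-48.56, 103.87], [-65.8, 70.77], [-126.05, 130.52], [-82.76, 87.17], [-180, 180]. Speed limits (degrees/s): [127.2, 127.2, 147.25, 180, 180, 180].

## Interface

Orientations are given as [roll, pitch, yaw] about the fixed x, y, z axes, in that order (R = Rz(yaw) Ry(pitch) Rx(roll)).
In Python, from workcell import bot gives the robot as it stands. The module is installed in compiled form; this text tells all that it offers.
- The arm moves only by the shell command python3 -m pendant 'ROWS' [FORCE]. ROWS is a JSON list of rows, 1 to 5 of them, each an object with the fields xyz (a list: dx, dy, dz in cm), spin (a turn about the tool's z in units of 10 degrees), jaw (the finger opening in m); a field left out counts as zero (the opening has to be given); each row is the pose to reach, as a shift and turn from the pose commanded when the command began, along the tool's axes at that moment; what a row does not reach only later rows make up. A row lasts 1/12 s, in which the tool goes at most 0.0417 m and 7.16 degrees, less where a joint would pass 70% of its speed; a pose out of reach is approached as far as the arm can. The fingers move at their own pace and stop on an object; FORCE is the grip in N (left out, the last holds). Time passes only in rows, so rows that do not move let the fingers close. It prints the time, the measured TCP pose, the force, the opening and the grip force at its end. Input that does not fit is refused with a message, and nothing moves.
- bot.get_obs(): the state, without advancing time (a new reading comes with each control period).
- bot.camera(name): name is "side" or "top"; returns the picture (480x640x3 uint8, blue, green, red); there is no depth.
- bot.camera_info(name): a dict with "mtx" (3x3 intrinsics, pixels), "extrinsics" (4x4, takes a point from camera to world coordinates). Camera axes: x right, y down, z forward; pixel columns grow to the right and rows downward; lengths in m; the calibration is good to about 2 mm. A picture is of the moment at which its call begins. camera_info takes no time and is no camera call.
- bot.job_done(): hands the job in; it is judged then, once.
The state is a dict: "time": time; "q": joint angles; "qd": joint speeds; "joint_efforts": joint torques, N m; "ee_pos": TCP position; "tcp_rot": TCP orientation; "wrist_force": force on the tool from outside, world axes, zero at the start; "torque": the same for the moment, N m; "opening": finger opening in m; "grasp_force": force on a finger pad.
Only numpy, scipy, OpenCV 4.12 (cv2) and the standard library are available. Lean on these libraries where they do the work, as an engineer would, in place of code of your own. Each camera call takes 0.05 s, during which the arm holds its last target. There are 200 camera calls.

## Task

The wax blocks on the cold plate have been cut: file all four in the wooden rack without changing their order, the block next to the cold plate's display going into the well at the rack's red end, and so on along the row. Set each block down gently (do not drop it), flat in its own well with its coloured back still up.

Things in the scene. Friction and masses are not known exactly. Their poses are not given: they have to be found in the camera images.
- plate: Cold plate, fixed, white with aluminium top 55 mm above its origin. Origin: on the table under the middle of the row; z up. Four places in a row at y = +90, +30, -30, -90 mm, x = 0, between ribs 4 mm thick, 4 mm high. Grey control end with dark display at +y (y 127 to 165 mm, 65 mm high): +90 is the place next to it. Grey slide ledge on the -x side (x -55 to -143 mm, floor 40 mm, lip 46 mm high).
- rack: Beech rack, fixed, 90 (x) by 282 mm (y). Origin: on the table under the middle of the row; z up. Wells at y = -90, -30, +30, +90 mm, x = 0, floors (dark patch) 16 mm above the origin. Red stop at the -y end (26 mm high; pale one at +y): -90 is the first well. A well is 56 mm (y) by 44 mm (x); ribs 4 mm thick between wells and corner lips rise 6 mm above the floor; x sides open 38 mm for fingers.
- block_pink: Wax block in a pink cassette, loose, rigid, about 25 g, wax face down on the cold plate, pink slotted back up. 28 mm wide (x), 40 long (y), 12 high; origin: centre of its underside, z up. Cassette z = 5 to 12 mm, wax below. It lies lengthwise in the row, neighbours about 20 mm off its ends: grasp it across the free 28 mm, fingers closing along its x. Either way round will do in the rack.
- block_yellow: Wax block in a yellow cassette, loose, rigid, about 25 g, wax face down on the cold plate, yellow slotted back up. 28 mm wide (x), 40 long (y), 12 high; origin: centre of its underside, z up. Cassette z = 5 to 12 mm, wax below. It lies lengthwise in the row, neighbours about 20 mm off its ends: grasp it across the free 28 mm, fingers closing along its x. Either way round will do in the rack.
- block_blue: Wax block in a blue cassette, loose, rigid, about 25 g, wax face down on the cold plate, blue slotted back up. 28 mm wide (x), 40 long (y), 12 high; origin: centre of its underside, z up. Cassette z = 5 to 12 mm, wax below. It lies lengthwise in the row, neighbours about 20 mm off its ends: grasp it across the free 28 mm, fingers closing along its x. Either way round will do in the rack.
- block_green: Wax block in a green cassette, loose, rigid, about 25 g, wax face down on the cold plate, green slotted back up. 28 mm wide (x), 40 long (y), 12 high; origin: centre of its underside, z up. Cassette z = 5 to 12 mm, wax below. It lies lengthwise in the row, neighbours about 20 mm off its ends: grasp it across the free 28 mm, fingers closing along its x. Either way round will do in the rack.
- slide_pink: Glass slide with a section of the pink block, 76 (x) by 26 mm (y), 1 mm thick, with a pink end, fixed on the cold plate's ledge; origin: centre of its underside, axes as the plate's. It lies level with the place where the pink block starts, 98 mm to the plate's -x side, and stays there as the record of the order.
- slide_yellow: Glass slide with a section of the yellow block, 76 (x) by 26 mm (y), 1 mm thick, with a yellow end, fixed on the cold plate's ledge; origin: centre of its underside, axes as the plate's. It lies level with the place where the yellow block starts, 98 mm to the plate's -x side, and stays there as the record of the order.
- slide_blue: Glass slide with a section of the blue block, 76 (x) by 26 mm (y), 1 mm thick, with a blue end, fixed on the cold plate's ledge; origin: centre of its underside, axes as the plate's. It lies level with the place where the blue block starts, 98 mm to the plate's -x side, and stays there as the record of the order.
- slide_green: Glass slide with a section of the green block, 76 (x) by 26 mm (y), 1 mm thick, with a green end, fixed on the cold plate's ledge; origin: centre of its underside, axes as the plate's. It lies level with the place where the green block starts, 98 mm to the plate's -x side, and stays there as the record of the order.
Things that resemble listed ones, but are neither listed nor needed, are in the scene too. Of the things that look like the block_yellow, the middle-sized one is meant.

How it is judged:
By the outcome, as a careful person would: the job done as asked, in the order asked, and still so for the second after the job is handed in, with the robot touching nothing.
It also fails if it takes over 102 s, if anything falls off the work surface, if the arm or the gripper's body presses on something with over 40 N, if the wrist force passes 120 N, or if a joint passes its speed limit or range.

## Working session

There is one attempt and no reset: what is moved stays moved. The work goes in short steps, Python scripts to look and compute and a shell command to move; the robot and the scene stay as the last step left them, time stands still between calls to the robot, and variables do not carry over. Pictures are saved under pics/ and viewed, at most 14 in all, crops included, and the job is handed in when it is done.

```bash
mkdir -p pics
python3 - <<'E'
from workcell import bot
import cv2
for n in("top","side"):
    cv2.imwrite(f"pics/{n}0.png",bot.camera(n)); i=bot.camera_info(n); print(n,i["mtx"].round(1).tolist(),i["extrinsics"].round(4).tolist())
o=bot.get_obs(); print(o["time"],o["ee_pos"],o["tcp_rot"],o["opening"])
E
```

```text
top [[484.9, 0.0, 317.7], [0.0, 484.9, 239.6], [0.0, 0.0, 1.0]] [[0.0077, -0.9907, 0.1359, 0.3938], [-0.9997, -0.0043, 0.025, -0.0292], [-0.0242, -0.1361, -0.9904, 0.9939], [0.0, 0.0, 0.0, 1.0]]
side [[580.6, 0.0, 313.8], [0.0, 580.6, 243.5], [0.0, 0.0, 1.0]] [[-0.9906, -0.0926, 0.1005, 0.425], [-0.1356, 0.5759, -0.8062, 0.8245], [0.0168, -0.8123, -0.583, 0.6625], [0.0, 0.0, 0.0, 1.0]]
0.1 [0.13697757 0.53248027 0.25563116] [-1.79928727e+02 -1.73149139e-03  1.65574492e+02] 0.0855308071089911
```

View pics/top0.png

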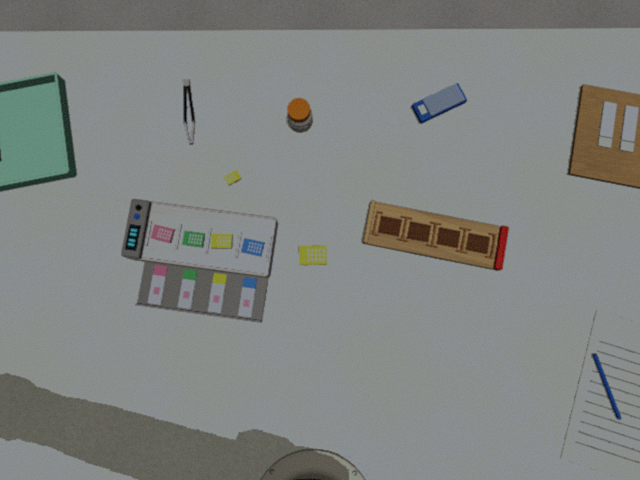

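View pics/side0.png

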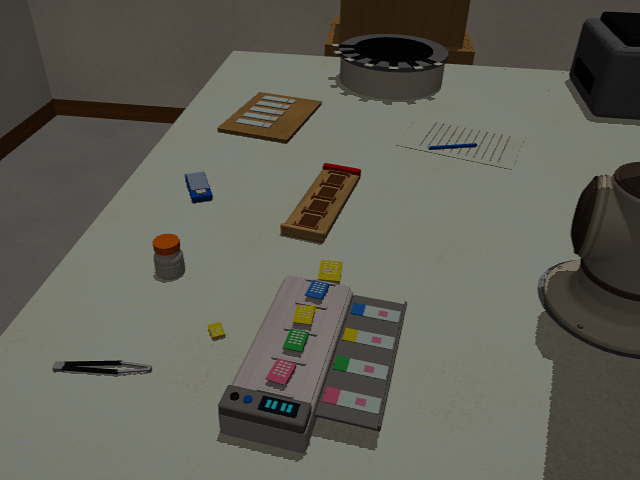

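The top view shows the row from the display as pink (163,233), green (194,239), yellow (221,241), blue (253,247). The rack's red end is at (502,248). There are three yellow candidates: a small one at (232,178), one on the plate at (221,241), and a large one at (313,255). The one on the plate fits, because it is the middle-sized one, it is in the row, and it is level with the yellow slide. I'll measure and confirm with a crop.

```bash
cat > h.py <<'E'
from workcell import bot
import cv2, numpy as np
HSV=dict(pink=((160,70,90),(178,255,255)),green=((50,90,40),(75,255,255)),yellow=((22,120,90),(35,255,255)),blue=((100,120,60),(120,255,255)))
def ray(n,uv,z):
    i=bot.camera_info(n); E=i["extrinsics"]; uv=np.atleast_2d(uv).astype(float)
    d=np.c_[uv,np.ones(len(uv))]@np.linalg.inv(i["mtx"]).T@E[:3,:3].T; o=E[:3,3]
    return (o+d*((z-o[2])/d[:,2:]))[:,:2]
def blobs(img,lo,hi,amin=25,close=3):
    m=cv2.inRange(cv2.cvtColor(img,cv2.COLOR_BGR2HSV),lo,hi)
    m=cv2.morphologyEx(m,cv2.MORPH_CLOSE,np.ones((close,close),np.uint8))
    return [c for c in cv2.findContours(m,cv2.RETR_EXTERNAL,cv2.CHAIN_APPROX_NONE)[0] if cv2.contourArea(c)>amin]
def rect(n,c,z):
    """centre, long, short (m), long-axis yaw (deg) of a contour on plane z"""
    p=ray(n,c[:,0,:],z).astype(np.float32); r=cv2.minAreaRect(p*1000); b=cv2.boxPoints(r)
    e=[b[1]-b[0],b[2]-b[1]]; e=max(e,key=np.linalg.norm)
    return np.array(r[0])/1000,sorted(r[1]),(np.degrees(np.arctan2(e[1],e[0])))%180
E
python3 - <<'E'
from h import *
for n in("top","side"):
    im=cv2.imread(f"pics/{n}0.png")
    for k,(lo,hi) in HSV.items():
        for c in blobs(im,lo,hi,40 if n=="top" else 60):
            x,y,w,h=cv2.boundingRect(c); r=rect(n,c,.067)
            print(n,k,(x+w//2,y+h//2),r[0].round(4),np.round(r[1],1),round(r[2],1))
im=cv2.imread("pics/top0.png")
for c in blobs(im,(0,60,10),(25,255,75),60): 
    x,y,w,h=cv2.boundingRect(c); r=rect("top",c,.016); print("dark",(x+w//2,y+h//2),r[0].round(4),np.round(r[1],1),round(r[2],1))
for c in blobs(im,(0,200,100),(4,255,255),60): 
    r=rect("top",c,.026); print("red",r[0].round(4),np.round(r[1],1),round(r[2],1))
a=cv2.resize(im[160:330,115:345],None,fx=3.4,fy=3.4,interpolation=cv2.INTER_CUBIC); cv2.imwrite("pics/crop1.png",a)
E
```

```text
top pink (160, 270) [0.4604 0.2985] [18.3 25.7] 83.3
top pink (162, 234) [0.532  0.2974] [26.5 40.2] 76.3
top green (190, 274) [0.4532 0.2404] [18.2 25.3] 84.1
top green (193, 239) [0.5219 0.2361] [25.9 39.1] 83.1
top green (26, 84) [0.8423 0.5952] [13.4 59. ] 101.7
top yellow (219, 278) [0.4457 0.1826] [18.  25.6] 83.3
top yellow (312, 255) [0.4911 0.0049] [34.8 50.1] 90.3
top yellow (222, 241) [0.5184 0.1807] [25.4 37.7] 90.3
top yellow (232, 178) [0.6447 0.1636] [19.2 25.5] 117.6
top blue (607, 386) [ 0.2535 -0.5359] [  7.4 119.3] 17.6
top blue (250, 282) [0.4383 0.1246] [18.  24.7] 82.3
top blue (253, 247) [0.5065 0.1205] [26.1 38.4] 77.8
top blue (439, 103) [ 0.7978 -0.2463] [ 41.5 102.3] 115.8
side pink (331, 395) [0.4603 0.3296] [18.9 25. ] 82.6
side pink (281, 371) [0.5318 0.2988] [28.5 40.1] 75.7
side green (341, 364) [0.453  0.2732] [18.8 25.5] 82.3
side green (296, 340) [0.5211 0.239 ] [28.5 40.9] 82.9
side yellow (350, 335) [0.4457 0.216 ] [18.9 24.7] 82.3
side yellow (216, 329) [0.6392 0.2348] [19.  27.4] 119.5
side yellow (303, 314) [0.5181 0.1829] [28.7 39.4] 88.3
side yellow (330, 270) [0.491  0.0711] [35.9 51.4] 91.2
side blue (358, 309) [0.4386 0.1593] [19.  24.8] 82.4
side blue (317, 289) [0.506  0.1228] [27.6 40. ] 78.6
side blue (200, 193) [ 0.7766 -0.1398] [39.  39.7] 26.7
dark (477, 243) [ 0.5223 -0.3267] [33.  41.5] 78.7
dark (448, 237) [ 0.5341 -0.2678] [32.3 41.1] 78.6
dark (418, 231) [ 0.5448 -0.2091] [34.4 41. ] 77.9
dark (390, 226) [ 0.5573 -0.1503] [33.2 40. ] 79.0
red [ 0.5128 -0.3707] [12.  84.6] 168.8
```

View pics/crop1.png

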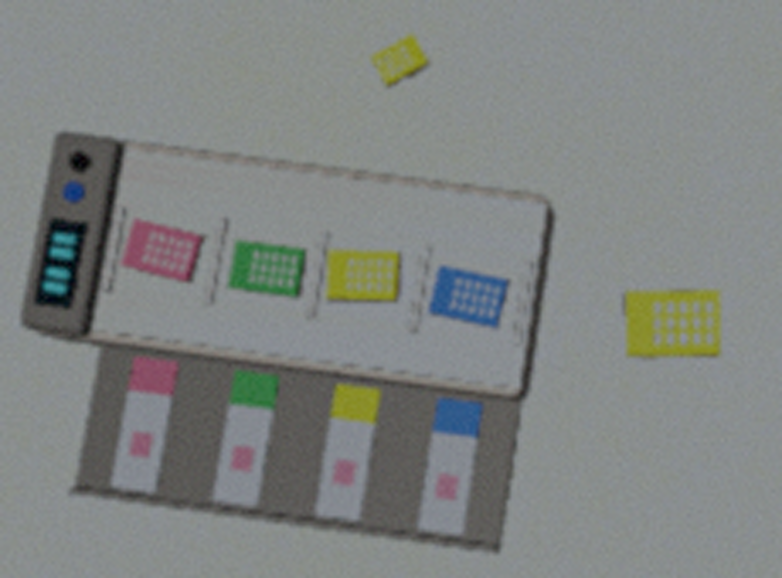

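The crop confirms it. The row reads pink, green, yellow, blue, and the yellow one on the plate (28x40) lies between the smaller and larger look-alikes. Now I'll compute the approach.

```bash
cat >> h.py <<'E'
from scipy.spatial.transform import Rotation as R
B=dict(pink=(.532,.298,76),green=(.5216,.2368,83),yellow=(.5183,.1815,89.5),blue=(.5063,.1213,78.1))
W=dict(pink=(.5223,-.3267,78.8),green=(.5341,-.2678,78.8),yellow=(.5448,-.2091,78.8),blue=(.5573,-.1503,78.8))
def delta(x,y,yaw,z):
    """tool-frame shift and turn from here to world x,y,z, tool yaw (tool y across block)"""
    o=bot.get_obs(); r=R.from_euler("xyz",o["tcp_rot"],degrees=True)
    d=r.inv().apply(np.array([x,y,z])-o["ee_pos"]); t=-((yaw-o["tcp_rot"][2]+90)%180-90)
    print("at",o["ee_pos"].round(4),o["tcp_rot"].round(2),"open",round(o["opening"],4),"F",o["wrist_force"].round(1),"-> d",d.round(4),"turn",round(t,2), "t",round(o["time"],2))
E
python3 -c "
from h import *
delta(*B['pink'],.13)"
```

```text
at [0.137  0.5325 0.2556] [-179.93   -0.    165.57] open 0.0855 F [-0.3 -0.4 -0.3] -> d [-0.441  -0.1285  0.1258] turn 89.57 t 0.1
```

The rows are not in the units I measure in: shifts go in cm and turns go in units of 10 degrees. I convert before sending: -0.184 m is -18.4, -0.147 m is -14.7.

```bash
python3 -m pendant '[{"xyz":[-3.7,-1.07,1.05],"jaw":0.05},{"xyz":[-7.4,-2.14,2.1],"jaw":0.05},{"xyz":[-11,-3.2,3.15],"jaw":0.05},{"xyz":[-14.7,-4.3,4.2],"jaw":0.05},{"xyz":[-18.4,-5.35,5.25],"jaw":0.05}]' 25
python3 -m pendant '[{"xyz":[-3.7,-1.07,1.05],"jaw":0.05},{"xyz":[-7.4,-2.14,2.1],"jaw":0.05},{"xyz":[-11,-3.2,3.15],"jaw":0.05},{"xyz":[-14.7,-4.3,4.2],"jaw":0.05},{"xyz":[-18.4,-5.35,5.25],"jaw":0.05}]'
python3 -m pendant '[{"xyz":[-3.7,-1.07,1.05],"spin":0.7,"jaw":0.05},{"xyz":[-7.3,-2.15,2.08],"spin":1.4,"jaw":0.05},{"xyz":[-7.3,-2.15,2.08],"spin":2.1,"jaw":0.05},{"xyz":[-7.3,-2.15,2.08],"spin":2.8,"jaw":0.05},{"xyz":[-7.3,-2.15,2.08],"spin":3.5,"jaw":0.05}]'
python3 -m pendant '[{"spin":0.7,"jaw":0.05},{"spin":1.4,"jaw":0.05},{"spin":2.1,"jaw":0.05},{"spin":2.8,"jaw":0.05},{"spin":3.5,"jaw":0.05}]'
python3 -m pendant '[{"spin":0.7,"jaw":0.05},{"spin":1.4,"jaw":0.05},{"spin":1.95,"jaw":0.05},{"spin":1.95,"jaw":0.05},{"spin":1.95,"jaw":0.05}]'
python3 -c "
from h import *
delta(*B['pink'],.084)"
```

```text
time: 0.52
ee_pos: [0.303, 0.4337, 0.203]
tcp_rot: [-180.0, -0.0, 165.6]
wrist_force: [0.7, 0.3, -0.7]
opening: 0.0501
grasp_force: 0.0
time: 0.93
ee_pos: [0.468, 0.3359, 0.1505]
tcp_rot: [-180.0, -0.0, 165.6]
wrist_force: [-0.4, 0.8, -0.1]
opening: 0.0499
grasp_force: 0.0
time: 1.35
ee_pos: [0.5325, 0.2974, 0.1294]
tcp_rot: [-179.9, -0.0, 130.1]
wrist_force: [-0.4, -0.0, 0.1]
opening: 0.0503
grasp_force: 0.0
time: 1.77
ee_pos: [0.5319, 0.2982, 0.13]
tcp_rot: [-180.0, 0.0, 95.2]
wrist_force: [0.3, -0.5, 0.2]
opening: 0.0499
grasp_force: 0.0
time: 2.18
ee_pos: [0.532, 0.2982, 0.1301]
tcp_rot: [-180.0, 0.0, 76.3]
wrist_force: [0.2, -0.8, 0.2]
opening: 0.05
grasp_force: 0.0
at [0.532  0.2982 0.1301] [-1.7997e+02  3.0000e-02  7.6250e+01] open 0.05 F [ 0.2 -0.8  0.2] -> d [-0.0002  0.0001  0.0461] turn 0.25 t 2.18
```

In the tool's units: 0.046 m is 4.6, 0.043 m is 4.3.

```bash
python3 -m pendant '[{"xyz":[0,0,1.5],"jaw":0.05},{"xyz":[0,0,3],"jaw":0.05},{"xyz":[0,0,3.8],"jaw":0.05},{"xyz":[0,0,4.3],"jaw":0.05},{"xyz":[0,0,4.6],"jaw":0.05}]'
python3 - <<'E'
from h import *
a=bot.camera("side");b=bot.camera("top")
f=lambda i,x,y:cv2.resize(i[y:y+150,x:x+150],(390,390),interpolation=cv2.INTER_CUBIC)
cv2.imwrite("pics/pre.png",np.hstack([f(a,205,290),f(b,95,165)]))
E
```

```text
time: 2.6
ee_pos: [0.5319, 0.2982, 0.0838]
tcp_rot: [-180.0, 0.0, 76.2]
wrist_force: [0.8, -0.1, 0.3]
opening: 0.05
grasp_force: 0.0
```

View pics/pre.png

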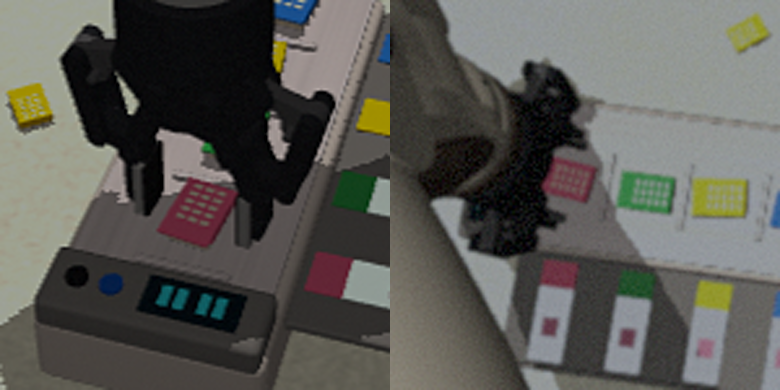

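The fingers straddle the pink block, at side-crop (145,205) and (250,235) around its centre (198,210), and nothing is touching. Closing and lifting.

In the tool's units: -0.05 m is -5, -0.045 m is -4.5.

```bash
python3 -m pendant '[{"jaw":0.02},{"jaw":0.02},{"jaw":0.02},{"jaw":0.02},{"jaw":0.02}]' 25
python3 -m pendant '[{"xyz":[0,0,-0.5],"jaw":0.02},{"xyz":[0,0,-1.5],"jaw":0.02},{"xyz":[0,0,-3],"jaw":0.02},{"xyz":[0,0,-4.5],"jaw":0.02},{"xyz":[0,0,-5],"jaw":0.02}]'
python3 - <<'E'
from h import *
delta(*W['pink'],.134)
a=bot.camera("side");b=bot.camera("top")
f=lambda i,x,y:cv2.resize(i[y:y+150,x:x+150],(390,390),interpolation=cv2.INTER_CUBIC)
cv2.imwrite("pics/lift.png",np.hstack([f(a,205,250),f(b,95,165)]))
E
```

```text
time: 3.12
ee_pos: [0.5325, 0.2986, 0.0854]
tcp_rot: [179.9, -0.1, 76.1]
wrist_force: [-1.1, -0.4, 5.7]
opening: 0.0269
grasp_force: 25.2
time: 3.53
ee_pos: [0.5328, 0.2987, 0.1374]
tcp_rot: [179.9, -0.1, 76.1]
wrist_force: [-0.1, 0.4, -0.3]
opening: 0.0271
grasp_force: 24.7
at [0.5328 0.2987 0.1374] [ 1.7988e+02 -1.1000e-01  7.6070e+01] open 0.0271 F [-0.1  0.4 -0.3] -> d [-0.6095  0.1404  0.0025] turn -2.73 t 3.53
```

View pics/lift.png

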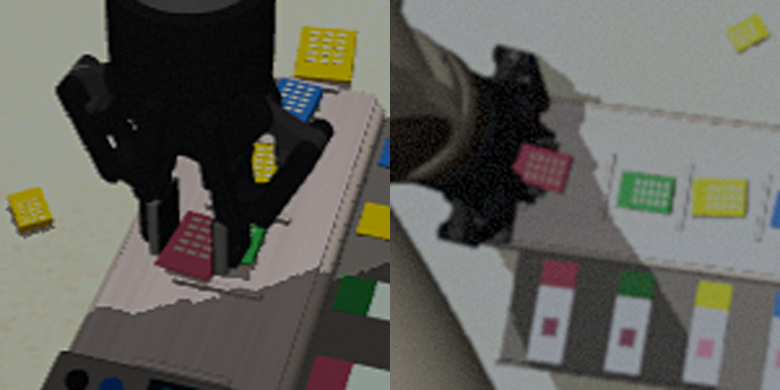

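Pink is gripped and lifted level; side crop centre is about (195,245). The tips brushed the plate with 5.7 N, so I'll grasp about 3 mm higher from now on. Transferring.

In the tool's units: -0.17 m is -17, -0.132 m is -13.2.

```bash
python3 -m pendant '[{"xyz":[-2,0.46,0],"jaw":0.02},{"xyz":[-5.6,1.29,0],"jaw":0.02},{"xyz":[-9.4,2.17,0],"jaw":0.02},{"xyz":[-13.2,3.04,0],"jaw":0.02},{"xyz":[-17,3.92,0],"jaw":0.02}]'
python3 -m pendant '[{"xyz":[-3.8,0.88,0],"jaw":0.02},{"xyz":[-7.6,1.75,0],"jaw":0.02},{"xyz":[-11.4,2.63,0],"jaw":0.02},{"xyz":[-15.2,3.5,0],"jaw":0.02},{"xyz":[-19,4.38,0],"jaw":0.02}]'
python3 -m pendant '[{"xyz":[-3.8,0.88,0],"jaw":0.02},{"xyz":[-7.6,1.75,0],"jaw":0.02},{"xyz":[-11.4,2.63,0],"jaw":0.02},{"xyz":[-15.2,3.5,0],"jaw":0.02},{"xyz":[-19,4.38,0],"jaw":0.02}]'
python3 -m pendant '[{"xyz":[-3.2,0.74,0],"spin":-0.1,"jaw":0.02},{"xyz":[-5.3,1.22,0],"spin":-0.25,"jaw":0.02},{"xyz":[-5.95,1.37,0],"spin":-0.27,"jaw":0.02},{"xyz":[-5.95,1.37,0],"spin":-0.27,"jaw":0.02},{"xyz":[-5.95,1.37,0],"spin":-0.27,"jaw":0.02}]'
python3 - <<'E'
from h import *
delta(*W['pink'],.065)
a=bot.camera("side");b=bot.camera("top")
f=lambda i,x,y:cv2.resize(i[y:y+150,x:x+150],(390,390),interpolation=cv2.INTER_CUBIC)
cv2.imwrite("pics/over.png",np.hstack([f(a,260,110),f(b,385,160)]))
E
```

```text
time: 4.05
ee_pos: [0.5284, 0.1223, 0.1334]
tcp_rot: [-179.9, 0.0, 76.1]
wrist_force: [0.4, 0.7, 1.2]
opening: 0.0271
grasp_force: 24.7
time: 4.47
ee_pos: [0.5252, -0.0729, 0.1336]
tcp_rot: [-179.9, 0.0, 76.1]
wrist_force: [0.9, 0.9, -0.5]
opening: 0.0269
grasp_force: 24.7
time: 4.88
ee_pos: [0.522, -0.2678, 0.1335]
tcp_rot: [-179.9, -0.0, 76.1]
wrist_force: [0.7, 0.7, 0.2]
opening: 0.0271
grasp_force: 24.7
time: 5.3
ee_pos: [0.5215, -0.3265, 0.1337]
tcp_rot: [-179.9, -0.0, 78.7]
wrist_force: [0.1, 0.9, 0.7]
opening: 0.0269
grasp_force: 24.7
at [ 0.5215 -0.3265  0.1337] [-1.7993e+02 -5.0000e-02  7.8720e+01] open 0.0269 F [0.1 0.9 0.7] -> d [-0.0001  0.0009  0.0687] turn -0.08 t 5.3
```

View pics/over.png

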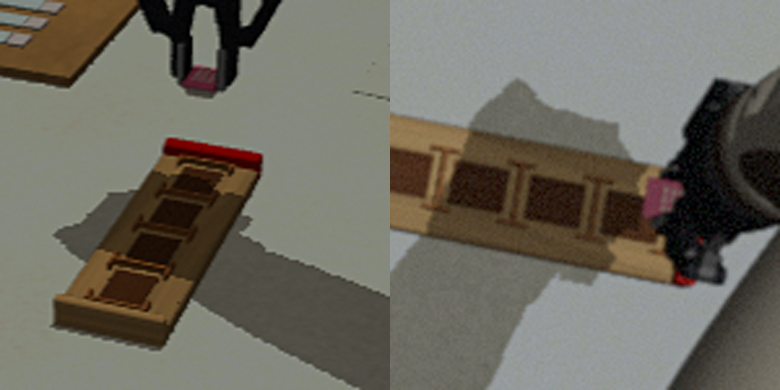

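```bash
python3 -m pendant '[{"xyz":[0,0.09,3],"jaw":0.02},{"xyz":[0,0.09,6],"jaw":0.02},{"xyz":[0,0.09,7.5],"jaw":0.02},{"xyz":[0,0.09,8.1],"jaw":0.02},{"xyz":[0,0.09,8.4],"jaw":0.02}]'
python3 -m pendant '[{"xyz":[0,0,0.06],"jaw":0.02},{"xyz":[0,0,0.12],"jaw":0.02},{"xyz":[0,0,0.18],"jaw":0.02},{"xyz":[0,0,0.24],"jaw":0.02},{"xyz":[0,0,0.28],"jaw":0.02}]'
```

```text
time: 5.82
ee_pos: [0.5225, -0.3259, 0.0497]
tcp_rot: [-179.9, -0.0, 78.8]
wrist_force: [-0.4, -0.6, -0.0]
opening: 0.0273
grasp_force: 24.7
time: 6.23
ee_pos: [0.523, -0.3275, 0.0484]
tcp_rot: [179.9, 0.0, 78.8]
wrist_force: [0.1, -0.4, -0.6]
opening: 0.0269
grasp_force: 24.7
```

In the tool's units: 0.0006 m is 0.06, 0.0003 m is 0.03.

```bash
python3 -m pendant '[{"xyz":[0,0,0.03],"jaw":0.02},{"xyz":[0,0,0.06],"jaw":0.02},{"xyz":[0,0,0.06],"jaw":0.02}]'
python3 -m pendant '[{"xyz":[0,0,0.03],"jaw":0.02},{"xyz":[0,0,0.06],"jaw":0.02},{"xyz":[0,0,0.06],"jaw":0.02}]'
```

```text
time: 6.48
ee_pos: [0.5227, -0.3273, 0.0471]
tcp_rot: [180.0, 0.0, 78.8]
wrist_force: [-1.0, 0.7, 0.2]
opening: 0.0272
grasp_force: 24.7
time: 6.73
ee_pos: [0.5226, -0.3273, 0.0464]
tcp_rot: [-180.0, 0.0, 78.8]
wrist_force: [-0.5, -0.4, -0.3]
opening: 0.027
grasp_force: 24.7
```

In the tool's units: 0.0006 m is 0.06, 0.0003 m is 0.03.

```bash
python3 -m pendant '[{"xyz":[0,0,0.03],"jaw":0.02},{"xyz":[0,0,0.06],"jaw":0.02},{"xyz":[0,0,0.06],"jaw":0.02}]'
python3 -m pendant '[{"xyz":[0,0,0.03],"jaw":0.02},{"xyz":[0,0,0.06],"jaw":0.02},{"xyz":[0,0,0.06],"jaw":0.02}]'
python3 -m pendant '[{"xyz":[0,0,0.03],"jaw":0.02},{"xyz":[0,0,0.06],"jaw":0.02},{"xyz":[0,0,0.06],"jaw":0.02}]'
```

```text
time: 6.98
ee_pos: [0.5227, -0.3273, 0.0464]
tcp_rot: [180.0, 0.0, 78.8]
wrist_force: [-2.3, 1.3, 6.0]
opening: 0.0274
grasp_force: 25.2
time: 7.23
ee_pos: [0.5227, -0.3273, 0.0464]
tcp_rot: [180.0, 0.0, 78.8]
wrist_force: [-3.9, 2.2, 9.0]
opening: 0.027
grasp_force: 25.7
time: 7.48
ee_pos: [0.5227, -0.3273, 0.0464]
tcp_rot: [179.9, 0.0, 78.8]
wrist_force: [-5.0, 3.7, 13.7]
opening: 0.0273
grasp_force: 26.1
```

Contact came at z = 0.0464, exactly as predicted. Backing off the preload and releasing.

In the tool's units: -0.0012 m is -0.12.

```bash
python3 -m pendant '[{"xyz":[0,0,-0.12],"jaw":0.02},{"xyz":[0,0,-0.12],"jaw":0.034},{"xyz":[0,0,-0.12],"jaw":0.038},{"xyz":[0,0,-0.12],"jaw":0.042},{"xyz":[0,0,-0.12],"jaw":0.044}]'
python3 -m pendant '[{"xyz":[0,0,-0.4],"jaw":0.046},{"xyz":[0,0,-1.5],"jaw":0.05},{"xyz":[0,0,-4],"jaw":0.05},{"xyz":[0,0,-7.5],"jaw":0.05},{"xyz":[0,0,-8.5],"jaw":0.05}]'
python3 -c "
from h import *
delta(*B['green'],.134)"
```

```text
time: 7.9
ee_pos: [0.5226, -0.3272, 0.0455]
tcp_rot: [-180.0, -0.0, 78.8]
wrist_force: [0.3, -0.1, -0.6]
opening: 0.0441
grasp_force: 0.0
time: 8.32
ee_pos: [0.5239, -0.328, 0.137]
tcp_rot: [179.7, 0.1, 78.8]
wrist_force: [1.0, -0.8, 0.1]
opening: 0.0501
grasp_force: 0.0
at [ 0.5239 -0.328   0.137 ] [1.7967e+02 1.3000e-01 7.8770e+01] open 0.0501 F [ 1.  -0.8  0.1] -> d [ 0.5536 -0.1122  0.0011] turn -4.23 t 8.32
```

```bash
python3 -m pendant '[{"xyz":[2,-0.41,0],"jaw":0.05},{"xyz":[5.8,-1.18,0],"jaw":0.05},{"xyz":[9.7,-1.97,0],"jaw":0.05},{"xyz":[13.6,-2.76,0],"jaw":0.05},{"xyz":[17.5,-3.55,0],"jaw":0.05}]'
python3 -m pendant '[{"xyz":[3.9,-0.79,0],"jaw":0.05},{"xyz":[7.8,-1.58,0],"jaw":0.05},{"xyz":[11.7,-2.37,0],"jaw":0.05},{"xyz":[15.6,-3.16,0],"jaw":0.05},{"xyz":[19.5,-3.95,0],"jaw":0.05}]'
python3 -m pendant '[{"xyz":[3.9,-0.79,0],"spin":-0.1,"jaw":0.05},{"xyz":[7.8,-1.58,0],"spin":-0.2,"jaw":0.05},{"xyz":[11.7,-2.37,0],"spin":-0.3,"jaw":0.05},{"xyz":[15.6,-3.16,0],"spin":-0.4,"jaw":0.05},{"xyz":[18,-3.65,0],"spin":-0.42,"jaw":0.05}]'
python3 -m pendant '[{"jaw":0.05},{"jaw":0.05},{"jaw":0.05}]'
python3 - <<'E'
from h import *
delta(*B['green'],.087)
a=bot.camera("side");b=bot.camera("top")
f=lambda i,x,y:cv2.resize(i[y:y+150,x:x+150],(390,390),interpolation=cv2.INTER_CUBIC)
cv2.imwrite("pics/p1.png",np.hstack([f(a,260,110),f(b,385,160)]))
for n,i in(("top",b),("side",a)):
  for k,(lo,hi) in HSV.items():
    for c in blobs(i,lo,hi,40):
      r=rect(n,c,.028 if k=="pink" else .067)
      print(n,k,r[0].round(4),np.round(r[1],1),round(r[2],1)) if r[0][0]>.48 and r[0][0]<.62 else 0
E
```

```text
time: 8.73
ee_pos: [0.5217, -0.1472, 0.1319]
tcp_rot: [179.9, 0.0, 78.7]
wrist_force: [1.0, 0.2, -0.6]
opening: 0.05
grasp_force: 0.0
time: 9.15
ee_pos: [0.521, 0.0522, 0.1322]
tcp_rot: [179.9, -0.0, 78.8]
wrist_force: [2.1, -0.5, -0.3]
opening: 0.0502
grasp_force: 0.0
time: 9.57
ee_pos: [0.5201, 0.2375, 0.132]
tcp_rot: [179.9, -0.1, 83.1]
wrist_force: [0.3, 0.4, -1.1]
opening: 0.0502
grasp_force: 0.0
time: 9.82
ee_pos: [0.5204, 0.2337, 0.1314]
tcp_rot: [180.0, 0.0, 83.0]
wrist_force: [0.6, 0.3, 0.1]
opening: 0.0503
grasp_force: 0.0
at [0.5204 0.2337 0.1314] [179.98   0.    82.99] open 0.0503 F [0.6 0.3 0.1] -> d [0.0032 0.0008 0.0444] turn -0.01 t 9.82
top pink [ 0.521  -0.3272] [29.8 40.1] 78.6
top green [0.5218 0.2364] [26.2 39.1] 83.1
top yellow [0.4911 0.0049] [34.8 50.1] 90.3
top yellow [0.5184 0.1807] [25.4 37.7] 90.3
top blue [0.5064 0.1204] [25.8 37.9] 77.3
side pink [ 0.5186 -0.3239] [24.  41.1] 82.1
side green [0.5211 0.2388] [28.6 40.6] 83.0
side yellow [0.5182 0.1832] [28.5 40.8] 88.8
side yellow [0.4946 0.0855] [14.9 30.4] 114.0
```

View pics/p1.png

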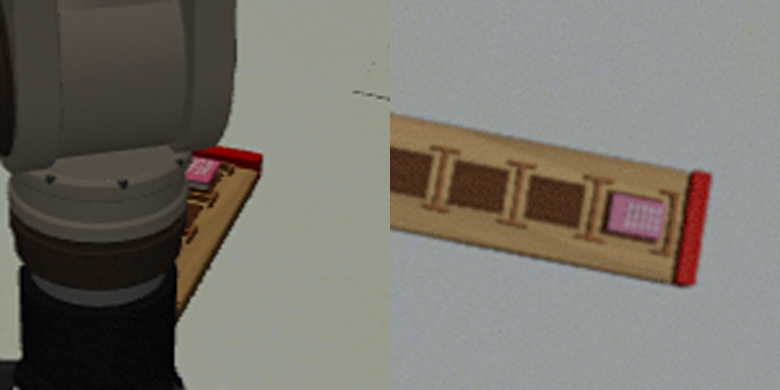

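The pink block sits flat and centred in the red-end well, top-crop (635,215), measured (0.521,-0.327). Green next.

In the tool's units: 0.0444 m is 4.44, 0.0032 m is 0.32.

```bash
python3 -m pendant '[{"xyz":[0.32,0.08,1.5],"jaw":0.05},{"xyz":[0.32,0.08,3],"jaw":0.05},{"xyz":[0.32,0.08,3.8],"jaw":0.05},{"xyz":[0.32,0.08,4.2],"jaw":0.05},{"xyz":[0.32,0.08,4.44],"jaw":0.05}]'
python3 -m pendant '[{"jaw":0.05},{"jaw":0.02},{"jaw":0.02},{"jaw":0.02},{"jaw":0.02}]' 25
python3 -m pendant '[{"jaw":0.02},{"jaw":0.02}]'
python3 -m pendant '[{"xyz":[0,0,-0.5],"jaw":0.02},{"xyz":[0,0,-1.5],"jaw":0.02},{"xyz":[0,0,-3],"jaw":0.02},{"xyz":[0,0,-4.5],"jaw":0.02},{"xyz":[0,0,-5],"jaw":0.02}]'
python3 -m pendant '[{"jaw":0.02},{"jaw":0.02},{"jaw":0.02}]'
python3 -c "
from h import *
delta(*W['green'],.137)"
```

```text
time: 10.33
ee_pos: [0.5215, 0.2362, 0.0862]
tcp_rot: [-180.0, 0.0, 82.9]
wrist_force: [0.7, -0.1, 0.0]
opening: 0.0495
grasp_force: 0.0
time: 10.75
ee_pos: [0.522, 0.2372, 0.0875]
tcp_rot: [179.9, -0.0, 83.0]
wrist_force: [-0.4, -2.1, 5.2]
opening: 0.0275
grasp_force: 25.1
time: 10.92
ee_pos: [0.522, 0.2372, 0.0874]
tcp_rot: [179.9, -0.0, 83.0]
wrist_force: [0.1, -1.3, 6.1]
opening: 0.0268
grasp_force: 25.2
time: 11.33
ee_pos: [0.5223, 0.2374, 0.1394]
tcp_rot: [179.9, -0.1, 83.0]
wrist_force: [0.1, 0.5, 0.2]
opening: 0.027
grasp_force: 24.6
time: 11.58
ee_pos: [0.5213, 0.2369, 0.1356]
tcp_rot: [-179.9, 0.0, 83.0]
wrist_force: [-0.8, 0.4, -0.7]
opening: 0.027
grasp_force: 24.6
at [0.5213 0.2369 0.1356] [-1.7994e+02  3.0000e-02  8.2970e+01] open 0.027 F [-0.8  0.4 -0.7] -> d [-0.4993  0.0745 -0.0012] turn 4.17 t 11.58
```

In the tool's units: -0.175 m is -17.5, -0.136 m is -13.6.

```bash
python3 -m pendant '[{"xyz":[-2,0.3,0],"jaw":0.02},{"xyz":[-5.8,0.87,0],"jaw":0.02},{"xyz":[-9.7,1.45,0],"jaw":0.02},{"xyz":[-13.6,2.03,0],"jaw":0.02},{"xyz":[-17.5,2.61,0],"jaw":0.02}]'
python3 -m pendant '[{"xyz":[-3.9,0.58,0],"jaw":0.02},{"xyz":[-7.8,1.16,0],"jaw":0.02},{"xyz":[-11.7,1.75,0],"jaw":0.02},{"xyz":[-15.6,2.33,0],"jaw":0.02},{"xyz":[-19.5,2.91,0],"jaw":0.02}]'
python3 -m pendant '[{"xyz":[-3.9,0.58,0],"spin":0.1,"jaw":0.02},{"xyz":[-7.8,1.16,0],"spin":0.2,"jaw":0.02},{"xyz":[-11,1.64,0],"spin":0.3,"jaw":0.02},{"xyz":[-12.5,1.87,0],"spin":0.4,"jaw":0.02},{"xyz":[-12.93,1.93,0],"spin":0.42,"jaw":0.02}]'
python3 -m pendant '[{"xyz":[0,0,2],"jaw":0.02},{"xyz":[0,0,4],"jaw":0.02},{"xyz":[0,0,6],"jaw":0.02},{"xyz":[0,0,6.5],"jaw":0.02},{"xyz":[0,0,6.5],"jaw":0.02}]'
python3 -m pendant '[{"jaw":0.02},{"jaw":0.02}]'
python3 -c "
from h import *
delta(*W['green'],.0484)"
```

```text
time: 12.0
ee_pos: [0.5253, 0.0586, 0.1355]
tcp_rot: [-179.9, 0.0, 83.0]
wrist_force: [1.4, 0.8, 0.2]
opening: 0.027
grasp_force: 24.7
time: 12.42
ee_pos: [0.5303, -0.1388, 0.1356]
tcp_rot: [-179.9, -0.0, 83.0]
wrist_force: [0.4, 1.3, -0.6]
opening: 0.0271
grasp_force: 24.7
time: 12.83
ee_pos: [0.5337, -0.27, 0.1352]
tcp_rot: [-179.9, -0.0, 78.5]
wrist_force: [-0.3, 0.3, -1.0]
opening: 0.0269
grasp_force: 24.7
time: 13.25
ee_pos: [0.5335, -0.2661, 0.0695]
tcp_rot: [-179.8, -0.1, 78.8]
wrist_force: [0.1, -0.1, -1.0]
opening: 0.0271
grasp_force: 24.7
time: 13.42
ee_pos: [0.5351, -0.2674, 0.0729]
tcp_rot: [179.9, 0.0, 78.8]
wrist_force: [0.3, -0.2, 0.7]
opening: 0.027
grasp_force: 24.7
at [ 0.5351 -0.2674  0.0729] [1.799e+02 2.000e-02 7.881e+01] open 0.027 F [ 0.3 -0.2  0.7] -> d [-0.0005 -0.0009  0.0245] turn 0.01 t 13.42
```

In the tool's units: 0.0205 m is 2.05, 0.0195 m is 1.95.

```bash
python3 -m pendant '[{"xyz":[0,0,0.8],"jaw":0.02},{"xyz":[0,0,1.4],"jaw":0.02},{"xyz":[0,0,1.8],"jaw":0.02},{"xyz":[0,0,1.95],"jaw":0.02},{"xyz":[0,0,2.05],"jaw":0.02}]'
python3 -m pendant '[{"xyz":[0,0,0.03],"jaw":0.02},{"xyz":[0,0,0.06],"jaw":0.02},{"xyz":[0,0,0.09],"jaw":0.02},{"xyz":[0,0,0.12],"jaw":0.02},{"xyz":[0,0,0.12],"jaw":0.02}]'
python3 -m pendant '[{"xyz":[0,0,0.03],"jaw":0.02},{"xyz":[0,0,0.06],"jaw":0.02},{"xyz":[0,0,0.06],"jaw":0.02}]'
python3 -m pendant '[{"xyz":[0,0,0.03],"jaw":0.02},{"xyz":[0,0,0.06],"jaw":0.02},{"xyz":[0,0,0.06],"jaw":0.02}]'
```

```text
time: 13.83
ee_pos: [0.5341, -0.2676, 0.0504]
tcp_rot: [-180.0, -0.0, 78.8]
wrist_force: [-0.2, 0.3, -0.3]
opening: 0.0269
grasp_force: 24.7
time: 14.25
ee_pos: [0.5345, -0.2677, 0.0499]
tcp_rot: [180.0, 0.0, 78.8]
wrist_force: [0.3, 0.1, 0.9]
opening: 0.027
grasp_force: 24.7
time: 14.5
ee_pos: [0.5344, -0.2676, 0.0492]
tcp_rot: [-180.0, -0.0, 78.8]
wrist_force: [-0.7, 0.0, -0.3]
opening: 0.0271
grasp_force: 24.7
time: 14.75
ee_pos: [0.5344, -0.2676, 0.0485]
tcp_rot: [-180.0, -0.0, 78.8]
wrist_force: [-0.6, -0.3, -0.9]
opening: 0.0271
grasp_force: 24.7
```

In the tool's units: 0.0006 m is 0.06, 0.0003 m is 0.03.

```bash
python3 -m pendant '[{"xyz":[0,0,0.03],"jaw":0.02},{"xyz":[0,0,0.06],"jaw":0.02},{"xyz":[0,0,0.06],"jaw":0.02}]'
```

```text
time: 15.0
ee_pos: [0.5344, -0.2676, 0.0484]
tcp_rot: [180.0, 0.0, 78.8]
wrist_force: [-2.0, 0.1, 5.4]
opening: 0.0268
grasp_force: 25.2
```

Contact at 0.0484, as predicted. Releasing and going for yellow.

In the tool's units: -0.085 m is -8.5, -0.075 m is -7.5.

```bash
python3 -m pendant '[{"jaw":0.032},{"jaw":0.036},{"jaw":0.04},{"jaw":0.044},{"jaw":0.044}]'
python3 -m pendant '[{"xyz":[0,0,-0.4],"jaw":0.046},{"xyz":[0,0,-1.5],"jaw":0.05},{"xyz":[0,0,-4],"jaw":0.05},{"xyz":[0,0,-7.5],"jaw":0.05},{"xyz":[0,0,-8.5],"jaw":0.05}]'
python3 -m pendant '[{"jaw":0.05},{"jaw":0.05},{"jaw":0.05}]'
python3 -c "
from h import *
delta(*B['yellow'],.133)"
```

```text
time: 15.42
ee_pos: [0.5344, -0.2676, 0.0478]
tcp_rot: [-180.0, -0.0, 78.8]
wrist_force: [-0.8, 0.4, 0.3]
opening: 0.044
grasp_force: 0.0
time: 15.83
ee_pos: [0.5357, -0.2683, 0.1391]
tcp_rot: [179.7, 0.1, 78.8]
wrist_force: [0.8, -0.6, 0.5]
opening: 0.0498
grasp_force: 0.0
time: 16.08
ee_pos: [0.5342, -0.2675, 0.1324]
tcp_rot: [-180.0, -0.0, 78.8]
wrist_force: [-0.5, -0.6, -0.1]
opening: 0.0502
grasp_force: 0.0
at [ 0.5342 -0.2675  0.1324] [-1.7996e+02 -1.0000e-02  7.8770e+01] open 0.0502 F [-0.5 -0.6 -0.1] -> d [ 4.373e-01 -1.030e-01 -4.000e-04] turn -10.73 t 16.08
```

```bash
python3 -m pendant '[{"xyz":[2,-0.47,0],"jaw":0.05},{"xyz":[5.8,-1.37,0],"jaw":0.05},{"xyz":[9.7,-2.28,0],"jaw":0.05},{"xyz":[13.6,-3.2,0],"jaw":0.05},{"xyz":[17.5,-4.12,0],"jaw":0.05}]'
python3 -m pendant '[{"xyz":[3.9,-0.92,0],"jaw":0.05},{"xyz":[7.8,-1.84,0],"jaw":0.05},{"xyz":[11.7,-2.76,0],"jaw":0.05},{"xyz":[15.6,-3.67,0],"jaw":0.05},{"xyz":[19,-4.48,0],"jaw":0.05}]'
python3 -m pendant '[{"xyz":[3.5,-0.82,0],"spin":-0.3,"jaw":0.05},{"xyz":[6,-1.41,0],"spin":-0.6,"jaw":0.05},{"xyz":[7.23,-1.7,0],"spin":-0.9,"jaw":0.05},{"xyz":[7.23,-1.7,0],"spin":-1.07,"jaw":0.05},{"xyz":[7.23,-1.7,0],"spin":-1.07,"jaw":0.05}]'
python3 -m pendant '[{"jaw":0.05},{"jaw":0.05}]'
python3 -c "
from h import *
delta(*B['yellow'],.087)
a=bot.camera('top');s=bot.camera('side')
for n,i in(('top',a),('side',s)):
  for k,(lo,hi) in HSV.items():
    for c in blobs(i,lo,hi,40):
      for z in (.028,.067):
        r=rect(n,c,z)
        if .48<r[0][0]<.62 and (z<.03)==(r[0][1]<-.1): print(n,k,z,r[0].round(4),np.round(r[1],1),round(r[2],1))
"
```

```text
time: 16.5
ee_pos: [0.527, -0.0864, 0.1316]
tcp_rot: [-179.9, 0.0, 78.7]
wrist_force: [0.1, 0.6, 0.4]
opening: 0.0497
grasp_force: 0.0
time: 16.92
ee_pos: [0.52, 0.1093, 0.1318]
tcp_rot: [-179.9, 0.0, 78.8]
wrist_force: [0.6, -0.6, -0.2]
opening: 0.05
grasp_force: 0.0
time: 17.33
ee_pos: [0.5177, 0.1821, 0.1315]
tcp_rot: [-179.9, 0.1, 89.7]
wrist_force: [0.1, -1.2, 0.9]
opening: 0.0503
grasp_force: 0.0
time: 17.5
ee_pos: [0.5183, 0.1808, 0.1323]
tcp_rot: [-179.9, 0.0, 89.4]
wrist_force: [-0.3, 0.6, -0.3]
opening: 0.0495
grasp_force: 0.0
at [0.5183 0.1808 0.1323] [-1.7994e+02  3.0000e-02  8.9380e+01] open 0.0495 F [-0.3  0.6 -0.3] -> d [0.0007 0.0001 0.0453] turn -0.12 t 17.5
top pink 0.028 [ 0.5213 -0.3275] [29.3 40.1] 79.7
top green 0.028 [ 0.5328 -0.2669] [29.  40.5] 79.7
top yellow 0.067 [0.4911 0.0049] [34.8 50.1] 90.3
top yellow 0.067 [0.5184 0.1766] [25.4 29.6] 90.3
top blue 0.067 [0.5065 0.1203] [26.1 37.9] 77.6
side yellow 0.067 [0.5186 0.1824] [26.7 39.2] 88.6
side blue 0.067 [0.5659 0.3516] [10.2 11.4] 102.8
side blue 0.067 [0.5057 0.1232] [28.4 40.6] 78.6
```

Green is in its well at (0.533,-0.267), yaw 79.7. Now grasping yellow.

In the tool's units: 0.0448 m is 4.48, 0.042 m is 4.2.

```bash
python3 -m pendant '[{"xyz":[0.05,0,1.5],"jaw":0.05},{"xyz":[0.05,0,3],"jaw":0.05},{"xyz":[0.05,0,3.8],"jaw":0.05},{"xyz":[0.05,0,4.2],"jaw":0.05},{"xyz":[0.05,0,4.48],"jaw":0.05}]'
python3 -m pendant '[{"jaw":0.05},{"jaw":0.02},{"jaw":0.02},{"jaw":0.02},{"jaw":0.02}]' 25
python3 -m pendant '[{"jaw":0.02},{"jaw":0.02}]'
python3 -m pendant '[{"xyz":[0,0,-0.5],"jaw":0.02},{"xyz":[0,0,-1.5],"jaw":0.02},{"xyz":[0,0,-3],"jaw":0.02},{"xyz":[0,0,-4.5],"jaw":0.02},{"xyz":[0,0,-5],"jaw":0.02}]'
python3 -m pendant '[{"jaw":0.02},{"jaw":0.02},{"jaw":0.02}]'
python3 -c "
from h import *
delta(*W['yellow'],.137)"
```

```text
time: 18.02
ee_pos: [0.5184, 0.1815, 0.0878]
tcp_rot: [-180.0, 0.0, 89.4]
wrist_force: [-0.4, -0.6, 0.6]
opening: 0.0496
grasp_force: 0.0
time: 18.43
ee_pos: [0.5189, 0.182, 0.089]
tcp_rot: [179.9, -0.0, 89.5]
wrist_force: [-1.2, -0.0, 4.7]
opening: 0.0264
grasp_force: 24.9
time: 18.6
ee_pos: [0.5189, 0.182, 0.089]
tcp_rot: [179.9, -0.0, 89.5]
wrist_force: [-1.1, -0.8, 6.0]
opening: 0.0267
grasp_force: 25.0
time: 19.02
ee_pos: [0.5193, 0.1821, 0.141]
tcp_rot: [179.8, -0.1, 89.5]
wrist_force: [-0.6, 0.7, 0.2]
opening: 0.0268
grasp_force: 24.6
time: 19.27
ee_pos: [0.5182, 0.1817, 0.1373]
tcp_rot: [-179.9, 0.0, 89.5]
wrist_force: [0.1, 0.6, 0.5]
opening: 0.0267
grasp_force: 24.6
at [0.5182 0.1817 0.1373] [-1.7994e+02  2.0000e-02  8.9470e+01] open 0.0267 F [0.1 0.6 0.5] -> d [-0.3906  0.0302  0.0005] turn 10.67 t 19.27
```

```bash
python3 -m pendant '[{"xyz":[-2,0.15,0],"jaw":0.02},{"xyz":[-5.8,0.45,0],"jaw":0.02},{"xyz":[-9.7,0.75,0],"jaw":0.02},{"xyz":[-13.6,1.05,0],"jaw":0.02},{"xyz":[-17.5,1.35,0],"jaw":0.02}]'
python3 -m pendant '[{"xyz":[-3.9,0.3,0],"jaw":0.02},{"xyz":[-7.8,0.6,0],"jaw":0.02},{"xyz":[-11.7,0.9,0],"jaw":0.02},{"xyz":[-15,1.16,0],"jaw":0.02},{"xyz":[-17,1.31,0],"jaw":0.02}]'
python3 -m pendant '[{"xyz":[-2.5,0.2,0],"spin":0.3,"jaw":0.02},{"xyz":[-4,0.31,0],"spin":0.6,"jaw":0.02},{"xyz":[-4.56,0.36,0],"spin":0.9,"jaw":0.02},{"xyz":[-4.56,0.36,0],"spin":1.07,"jaw":0.02},{"xyz":[-4.56,0.36,0],"spin":1.07,"jaw":0.02}]'
python3 -m pendant '[{"xyz":[0,0,2],"jaw":0.02},{"xyz":[0,0,4],"jaw":0.02},{"xyz":[0,0,5.5],"jaw":0.02},{"xyz":[0,0,6.3],"jaw":0.02},{"xyz":[0,0,6.5],"jaw":0.02}]'
python3 -m pendant '[{"jaw":0.02},{"jaw":0.02},{"jaw":0.02}]'
python3 -c "
from h import *
delta(*W['yellow'],.050)"
```

```text
time: 19.68
ee_pos: [0.5298, 0.0052, 0.1372]
tcp_rot: [-179.9, 0.0, 89.5]
wrist_force: [0.4, 0.5, -0.6]
opening: 0.0263
grasp_force: 24.7
time: 20.1
ee_pos: [0.5413, -0.1665, 0.1371]
tcp_rot: [-179.9, 0.0, 89.3]
wrist_force: [0.9, 0.4, -0.1]
opening: 0.0268
grasp_force: 24.7
time: 20.52
ee_pos: [0.5446, -0.2095, 0.137]
tcp_rot: [-179.9, -0.0, 78.6]
wrist_force: [-0.6, 0.8, -0.6]
opening: 0.0265
grasp_force: 24.7
time: 20.93
ee_pos: [0.5441, -0.2084, 0.0711]
tcp_rot: [-179.8, -0.0, 78.8]
wrist_force: [-0.5, 0.2, -0.4]
opening: 0.0264
grasp_force: 24.7
time: 21.18
ee_pos: [0.5457, -0.2091, 0.0743]
tcp_rot: [179.9, 0.0, 78.8]
wrist_force: [1.1, -0.4, -0.3]
opening: 0.0266
grasp_force: 24.7
at [ 0.5457 -0.2091  0.0743] [1.7991e+02 2.0000e-02 7.8790e+01] open 0.0266 F [ 1.1 -0.4 -0.3] -> d [-0.0001 -0.0009  0.0243] turn -0.01 t 21.18
```

```bash
python3 -m pendant '[{"xyz":[0,0,0.8],"jaw":0.02},{"xyz":[0,0,1.4],"jaw":0.02},{"xyz":[0,0,1.8],"jaw":0.02},{"xyz":[0,0,1.95],"jaw":0.02},{"xyz":[0,0,2.05],"jaw":0.02}]'
python3 -m pendant '[{"xyz":[0,0,0.03],"jaw":0.02},{"xyz":[0,0,0.06],"jaw":0.02},{"xyz":[0,0,0.09],"jaw":0.02},{"xyz":[0,0,0.12],"jaw":0.02},{"xyz":[0,0,0.12],"jaw":0.02}]'
python3 -m pendant '[{"xyz":[0,0,0.03],"jaw":0.02},{"xyz":[0,0,0.06],"jaw":0.02},{"xyz":[0,0,0.06],"jaw":0.02}]'
python3 -m pendant '[{"xyz":[0,0,0.03],"jaw":0.02},{"xyz":[0,0,0.06],"jaw":0.02},{"xyz":[0,0,0.06],"jaw":0.02}]'
```

```text
time: 21.6
ee_pos: [0.5449, -0.2089, 0.0521]
tcp_rot: [-180.0, -0.0, 78.8]
wrist_force: [0.5, -0.0, 0.1]
opening: 0.0267
grasp_force: 24.7
time: 22.02
ee_pos: [0.5452, -0.209, 0.0516]
tcp_rot: [180.0, 0.0, 78.8]
wrist_force: [-0.4, -0.3, -0.3]
opening: 0.0264
grasp_force: 24.7
time: 22.27
ee_pos: [0.5451, -0.209, 0.0509]
tcp_rot: [-180.0, -0.0, 78.8]
wrist_force: [0.6, 0.2, -0.7]
opening: 0.0268
grasp_force: 24.7
time: 22.52
ee_pos: [0.5451, -0.209, 0.0502]
tcp_rot: [-180.0, -0.0, 78.8]
wrist_force: [-0.4, 0.5, -0.2]
opening: 0.027
grasp_force: 24.7
```

In the tool's units: 0.0006 m is 0.06, 0.0003 m is 0.03.

```bash
python3 -m pendant '[{"xyz":[0,0,0.03],"jaw":0.02},{"xyz":[0,0,0.06],"jaw":0.02},{"xyz":[0,0,0.06],"jaw":0.02}]'
```

```text
time: 22.77
ee_pos: [0.5452, -0.209, 0.0501]
tcp_rot: [180.0, 0.0, 78.8]
wrist_force: [-1.8, 2.0, 5.0]
opening: 0.0266
grasp_force: 25.2
```

In the tool's units: -0.083 m is -8.3, -0.07 m is -7.

```bash
python3 -m pendant '[{"jaw":0.032},{"jaw":0.036},{"jaw":0.04},{"jaw":0.044},{"jaw":0.044}]'
python3 -m pendant '[{"xyz":[0,0,-0.4],"jaw":0.046},{"xyz":[0,0,-1.5],"jaw":0.05},{"xyz":[0,0,-4],"jaw":0.05},{"xyz":[0,0,-7],"jaw":0.05},{"xyz":[0,0,-8.3],"jaw":0.05}]'
python3 -m pendant '[{"jaw":0.05},{"jaw":0.05},{"jaw":0.05}]'
python3 -c "
from h import *
delta(*B['blue'],.133)"
```

```text
time: 23.18
ee_pos: [0.5451, -0.209, 0.0496]
tcp_rot: [-180.0, 0.0, 78.8]
wrist_force: [0.0, 0.4, 0.6]
opening: 0.0442
grasp_force: 0.0
time: 23.6
ee_pos: [0.5462, -0.2094, 0.1375]
tcp_rot: [179.7, 0.0, 78.8]
wrist_force: [0.2, -0.9, 0.6]
opening: 0.0501
grasp_force: 0.0
time: 23.85
ee_pos: [0.5448, -0.2089, 0.1319]
tcp_rot: [-179.9, -0.0, 78.8]
wrist_force: [-0.4, 0.0, -0.2]
opening: 0.0501
grasp_force: 0.0
at [ 0.5448 -0.2089  0.1319] [-1.7994e+02 -1.0000e-02  7.8770e+01] open 0.0501 F [-0.4  0.  -0.2] -> d [ 0.3164 -0.1021 -0.001 ] turn 0.67 t 23.85
```

In the tool's units: 0.17 m is 17, 0.133 m is 13.3.

```bash
python3 -m pendant '[{"xyz":[2,-0.65,0],"jaw":0.05},{"xyz":[5.7,-1.84,0],"jaw":0.05},{"xyz":[9.5,-3.07,0],"jaw":0.05},{"xyz":[13.3,-4.29,0],"jaw":0.05},{"xyz":[17,-5.49,0],"jaw":0.05}]'
python3 -m pendant '[{"xyz":[3.8,-1.23,0],"jaw":0.05},{"xyz":[7.6,-2.45,0],"jaw":0.05},{"xyz":[11,-3.55,0],"spin":0.03,"jaw":0.05},{"xyz":[13.5,-4.36,0],"spin":0.06,"jaw":0.05},{"xyz":[14.64,-4.72,0],"spin":0.07,"jaw":0.05}]'
python3 -m pendant '[{"jaw":0.05},{"jaw":0.05},{"jaw":0.05}]'
python3 -c "
from h import *
delta(*B['blue'],.087)
a=bot.camera('top');s=bot.camera('side')
for n,i in(('top',a),('side',s)):
  for k,(lo,hi) in HSV.items():
    for c in blobs(i,lo,hi,40):
      for z in (.028,.067):
        r=rect(n,c,z)
        if .48<r[0][0]<.62 and (z<.03)==(r[0][1]<-.1): print(n,k,z,r[0].round(4),np.round(r[1],1),round(r[2],1))
"
```

```text
time: 24.27
ee_pos: [0.5231, -0.03, 0.1311]
tcp_rot: [-179.9, 0.0, 78.7]
wrist_force: [1.3, -0.1, -0.7]
opening: 0.0497
grasp_force: 0.0
time: 24.68
ee_pos: [0.5053, 0.124, 0.1313]
tcp_rot: [-179.9, 0.0, 78.2]
wrist_force: [-0.0, 0.3, -0.1]
opening: 0.0501
grasp_force: 0.0
time: 24.93
ee_pos: [0.5065, 0.1202, 0.1321]
tcp_rot: [-180.0, 0.0, 78.0]
wrist_force: [0.4, -0.2, 0.1]
opening: 0.0502
grasp_force: 0.0
at [0.5065 0.1202 0.1321] [-1.7995e+02  4.0000e-02  7.8040e+01] open 0.0502 F [ 0.4 -0.2  0.1] -> d [ 0.0011 -0.0004  0.0451] turn -0.06 t 24.93
top pink 0.028 [ 0.5213 -0.3276] [29. 40.] 78.7
top green 0.028 [ 0.5329 -0.267 ] [29.2 40.7] 79.8
top yellow 0.067 [0.4911 0.0049] [34.8 50.1] 90.3
top yellow 0.028 [ 0.5442 -0.2102] [29.6 41.8] 78.6
side yellow 0.067 [0.4914 0.0712] [35.9 52. ] 92.5
side blue 0.067 [0.5659 0.3516] [10.2 11.4] 102.8
side blue 0.067 [0.5063 0.1232] [28.  40.5] 77.3
```

Yellow is in its well at (0.544,-0.210). Grasping blue.

The rows are not in the units I measure in: shifts go in cm and turns go in units of 10 degrees. I convert before sending: 0.0448 m is 4.48, 0.042 m is 4.2.

```bash
python3 -m pendant '[{"xyz":[0.05,0,1.5],"jaw":0.05},{"xyz":[0.05,0,3],"jaw":0.05},{"xyz":[0.05,0,3.8],"jaw":0.05},{"xyz":[0.05,0,4.2],"jaw":0.05},{"xyz":[0.05,0,4.48],"jaw":0.05}]'
python3 -m pendant '[{"jaw":0.05},{"jaw":0.02},{"jaw":0.02},{"jaw":0.02},{"jaw":0.02}]' 25
python3 -m pendant '[{"jaw":0.02},{"jaw":0.02}]'
python3 -m pendant '[{"xyz":[0,0,-0.5],"jaw":0.02},{"xyz":[0,0,-1.5],"jaw":0.02},{"xyz":[0,0,-3],"jaw":0.02},{"xyz":[0,0,-4.5],"jaw":0.02},{"xyz":[0,0,-5],"jaw":0.02}]'
python3 -m pendant '[{"jaw":0.02},{"jaw":0.02},{"jaw":0.02}]'
python3 -c "
from h import *
delta(*W['blue'],.137)"
```

```text
time: 25.45
ee_pos: [0.5066, 0.1211, 0.0875]
tcp_rot: [-180.0, 0.0, 78.0]
wrist_force: [-0.7, 0.1, 0.2]
opening: 0.0503
grasp_force: 0.0
time: 25.87
ee_pos: [0.5071, 0.1217, 0.0887]
tcp_rot: [179.9, -0.0, 78.1]
wrist_force: [-0.3, -0.9, 5.2]
opening: 0.0267
grasp_force: 25.0
time: 26.03
ee_pos: [0.5071, 0.1218, 0.0887]
tcp_rot: [179.9, -0.0, 78.1]
wrist_force: [-0.3, -1.1, 6.1]
opening: 0.0269
grasp_force: 25.1
time: 26.45
ee_pos: [0.5074, 0.1219, 0.1407]
tcp_rot: [179.9, -0.1, 78.1]
wrist_force: [0.2, -0.2, -0.6]
opening: 0.0266
grasp_force: 24.6
time: 26.7
ee_pos: [0.5064, 0.1216, 0.1371]
tcp_rot: [-179.9, 0.0, 78.1]
wrist_force: [-0.9, 0.2, 0.4]
opening: 0.0269
grasp_force: 24.6
at [0.5064 0.1216 0.1371] [-1.7994e+02  3.0000e-02  7.8080e+01] open 0.0269 F [-0.9  0.2  0.4] -> d [-2.555e-01  1.060e-01  1.000e-04] turn -0.72 t 26.7
```

In the tool's units: -0.16 m is -16, -0.125 m is -12.5.

```bash
python3 -m pendant '[{"xyz":[-2,0.83,0],"jaw":0.02},{"xyz":[-5.5,2.28,0],"jaw":0.02},{"xyz":[-9,3.73,0],"jaw":0.02},{"xyz":[-12.5,5.19,0],"jaw":0.02},{"xyz":[-16,6.64,0],"jaw":0.02}]'
python3 -m pendant '[{"xyz":[-3.5,1.45,0],"jaw":0.02},{"xyz":[-6.5,2.7,0],"spin":-0.03,"jaw":0.02},{"xyz":[-8.5,3.53,0],"spin":-0.07,"jaw":0.02},{"xyz":[-9.55,3.96,0],"spin":-0.07,"jaw":0.02},{"xyz":[-9.55,3.96,0],"spin":-0.07,"jaw":0.02}]'
python3 -m pendant '[{"xyz":[0,0,2],"jaw":0.02},{"xyz":[0,0,4],"jaw":0.02},{"xyz":[0,0,5.5],"jaw":0.02},{"xyz":[0,0,6.3],"jaw":0.02},{"xyz":[0,0,6.5],"jaw":0.02}]'
python3 -m pendant '[{"jaw":0.02},{"jaw":0.02},{"jaw":0.02}]'
python3 -c "
from h import *
delta(*W['blue'],.0497)"
```

```text
time: 27.12
ee_pos: [0.5382, -0.0501, 0.137]
tcp_rot: [-179.9, 0.0, 78.1]
wrist_force: [0.8, -0.2, 0.4]
opening: 0.0269
grasp_force: 24.7
time: 27.53
ee_pos: [0.5574, -0.152, 0.1367]
tcp_rot: [-179.9, 0.0, 78.6]
wrist_force: [-0.0, 0.4, -1.0]
opening: 0.0272
grasp_force: 24.7
time: 27.95
ee_pos: [0.5566, -0.1489, 0.071]
tcp_rot: [-179.8, -0.0, 78.8]
wrist_force: [0.1, 0.2, 0.6]
opening: 0.0268
grasp_force: 24.7
time: 28.2
ee_pos: [0.5582, -0.1501, 0.0741]
tcp_rot: [179.9, 0.0, 78.8]
wrist_force: [0.1, 0.1, 0.5]
opening: 0.0268
grasp_force: 24.7
at [ 0.5582 -0.1501  0.0741] [179.9    0.    78.79] open 0.0268 F [0.1 0.1 0.5] -> d [-0.0004 -0.0009  0.0244] turn -0.01 t 28.2
```

In the tool's units: 0.0205 m is 2.05, 0.0195 m is 1.95.

```bash
python3 -m pendant '[{"xyz":[0,0,0.8],"jaw":0.02},{"xyz":[0,0,1.4],"jaw":0.02},{"xyz":[0,0,1.8],"jaw":0.02},{"xyz":[0,0,1.95],"jaw":0.02},{"xyz":[0,0,2.05],"jaw":0.02}]'
python3 -m pendant '[{"xyz":[0,0,0.03],"jaw":0.02},{"xyz":[0,0,0.06],"jaw":0.02},{"xyz":[0,0,0.09],"jaw":0.02},{"xyz":[0,0,0.12],"jaw":0.02},{"xyz":[0,0,0.12],"jaw":0.02}]'
python3 -m pendant '[{"xyz":[0,0,0.03],"jaw":0.02},{"xyz":[0,0,0.06],"jaw":0.02},{"xyz":[0,0,0.06],"jaw":0.02}]'
python3 -m pendant '[{"xyz":[0,0,0.03],"jaw":0.02},{"xyz":[0,0,0.06],"jaw":0.02},{"xyz":[0,0,0.06],"jaw":0.02}]'
python3 -m pendant '[{"xyz":[0,0,0.03],"jaw":0.02},{"xyz":[0,0,0.06],"jaw":0.02},{"xyz":[0,0,0.06],"jaw":0.02}]'
```

```text
time: 28.62
ee_pos: [0.5573, -0.1502, 0.0518]
tcp_rot: [-180.0, -0.0, 78.8]
wrist_force: [-0.4, 0.3, -0.6]
opening: 0.027
grasp_force: 24.7
time: 29.03
ee_pos: [0.5577, -0.1502, 0.0513]
tcp_rot: [180.0, 0.0, 78.8]
wrist_force: [0.2, -0.3, 0.3]
opening: 0.0268
grasp_force: 24.7
time: 29.28
ee_pos: [0.5576, -0.1502, 0.0506]
tcp_rot: [-180.0, 0.0, 78.8]
wrist_force: [-0.7, 0.0, -0.0]
opening: 0.0267
grasp_force: 24.7
time: 29.53
ee_pos: [0.5576, -0.1502, 0.0499]
tcp_rot: [-180.0, -0.0, 78.8]
wrist_force: [0.2, -0.5, -0.3]
opening: 0.0269
grasp_force: 24.7
time: 29.78
ee_pos: [0.5576, -0.1502, 0.0497]
tcp_rot: [180.0, -0.0, 78.8]
wrist_force: [-2.4, -0.1, 4.2]
opening: 0.027
grasp_force: 25.1
```

Contact. Releasing, rising, backing away toward the plate side and checking.

```bash
python3 -m pendant '[{"jaw":0.032},{"jaw":0.036},{"jaw":0.04},{"jaw":0.044},{"jaw":0.044}]'
python3 -m pendant '[{"xyz":[0,0,-0.4],"jaw":0.046},{"xyz":[0,0,-1.5],"jaw":0.05},{"xyz":[0,0,-4.5],"jaw":0.05},{"xyz":[0,0,-8],"jaw":0.05},{"xyz":[0,0,-11],"jaw":0.05}]'
python3 -m pendant '[{"xyz":[3.5,0,-1],"jaw":0.05},{"xyz":[7,0,-2],"jaw":0.05},{"xyz":[10.5,0,-3],"jaw":0.05},{"xyz":[14,0,-3],"jaw":0.05},{"xyz":[17.5,0,-3],"jaw":0.05}]'
python3 -m pendant '[{"xyz":[3.5,0,0],"jaw":0.05},{"xyz":[7,0,0],"jaw":0.05},{"xyz":[10.5,0,0],"jaw":0.05},{"xyz":[14,0,0],"jaw":0.05},{"xyz":[15,0,0],"jaw":0.05}]'
python3 -m pendant '[{"jaw":0.05},{"jaw":0.05},{"jaw":0.05}]'
python3 - <<'E'
from h import *
a=bot.camera("side");b=bot.camera("top")
f=lambda i,x,y:cv2.resize(i[y:y+150,x:x+150],(390,390),interpolation=cv2.INTER_CUBIC)
cv2.imwrite("pics/end.png",np.hstack([f(a,260,110),f(b,365,160)]))
for k,(lo,hi) in HSV.items():
    for c in blobs(b,lo,hi,40):
        r=rect("top",c,.028)
        if .48<r[0][0]<.62 and r[0][1]<-.1: print(k,r[0].round(4),np.round(r[1],1),round(r[2],1))
E
```

```text
time: 30.2
ee_pos: [0.5575, -0.1502, 0.0492]
tcp_rot: [-180.0, -0.0, 78.8]
wrist_force: [-0.1, 0.4, -0.2]
opening: 0.044
grasp_force: 0.0
time: 30.62
ee_pos: [0.5575, -0.1502, 0.1622]
tcp_rot: [180.0, 0.0, 78.8]
wrist_force: [0.8, -0.6, 0.7]
opening: 0.05
grasp_force: 0.0
time: 31.03
ee_pos: [0.5922, 0.023, 0.1916]
tcp_rot: [179.8, -0.0, 78.7]
wrist_force: [0.9, -1.2, -1.5]
opening: 0.05
grasp_force: 0.0
time: 31.45
ee_pos: [0.6211, 0.1729, 0.19]
tcp_rot: [180.0, -0.1, 79.0]
wrist_force: [-0.1, 0.1, -0.2]
opening: 0.0499
grasp_force: 0.0
time: 31.7
ee_pos: [0.6208, 0.1676, 0.1899]
tcp_rot: [180.0, 0.0, 78.7]
wrist_force: [-1.0, -1.0, 0.0]
opening: 0.0501
grasp_force: 0.0
pink [ 0.5213 -0.3275] [29.  39.7] 78.6
green [ 0.5328 -0.267 ] [28.7 40. ] 78.7
yellow [ 0.5444 -0.2104] [30.  41.9] 78.7
blue [ 0.5559 -0.1497] [28.8 38.4] 78.6
```

View pics/end.png

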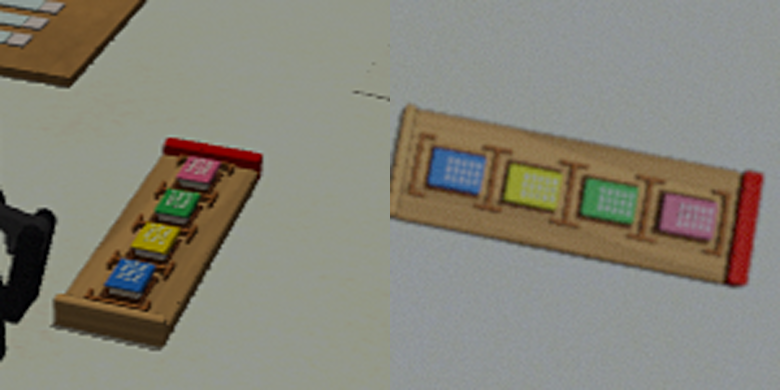

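All four blocks lie flat and centred, coloured backs up. From the red end in the top crop they are pink (690,215), green (610,200), yellow (533,185) and blue (458,168), and the gripper is well clear.

```bash
python3 -c "
from workcell import bot
print(bot.job_done())"
```

```text
the job is handed in; nothing more can be done
None
```

The four blocks are filed flat in the rack, coloured backs up, in their original order from the red end (pink, green, yellow, blue), and the job was handed in at about 32 s.

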